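# Knock two castings out of a flip-over mould

## Robot

A 7-joint arm with a two-finger parallel gripper is mounted at the origin on the work surface; the furniture and walls round the work are solid. World frame = base frame: x ahead of the robot, y to its left, z up, the work surface at z = 0. Lengths are in m, angles in rad, forces in N, time in s.
With the tool pointing down it reaches from about 0.4 to 0.85 m from the base axis. Payload 4.5 kg.
Tool frame: the origin (TCP) lies on the centre line of the jaws, within the pads' length; the fingertips stand 11 mm ahead of it and the grasp point (between the pads) lies 8 mm behind it; z points along the fingers, y is the line along which they close (so a half turn about z gives the same grasp; the last joint's range is limited). The gripper opens to 88 mm and grips with 3 to 60 N. Pads are 18 mm wide; open, the fingers measure 123 mm over their backs; the gripper's body (75 mm by 187 mm) begins 45 mm behind the grasp point.
Start: joints at [-1.101, 0.689, -0.195, 1.565, 0.157, 0.902, -0.215], TCP at [0.264, 0.567, 0.25] pointing down, gripper open.
Joint ranges: [-3.01, 3.01], [-0.46, 2.08], [-1.47, 1.51], [0.13, 2.56], [-1, 4.14], [0.04, 2.09], [-2.66, 2.66]. Speed limits (rad/s): [2.57, 2.57, 3.14, 3.14, 3.14, 3.14, 3.14].

## Interface

Orientations are given as a unit quaternion [x, y, z, w].
In Python, from plant import * gives the robot as it stands. The module is installed in compiled form; this text tells all that it offers.
- The arm moves only by the tool send_rows, never from a script. Its argument "motion" is a list of rows, each an object of numbers: "x", "y", "z": the shift along the tool's x, y, z in cm; "rx", "ry", "rz": the turn, a rotation vector about the tool's x, y, z in rad; "jaw": the finger opening in cm, from 0 to 8.81. In form: [{"x": .., "y": .., "z": .., "rx": .., "ry": .., "rz": .., "jaw": ..}, ...]. A call has exactly 5 rows; each row shifts and turns the commanded pose from where the row before left it, along the tool's axes as they then stand; what a row does not reach is not made up. A row lasts 1/10 s, in which the tool goes at most 50 mm and 8.59 degrees, less where a joint would pass 70% of its speed; a pose out of reach is approached as far as the arm can. A call is refused whole if a number of a shift passes 5 or a number of a turn 0.15, either way. A call with a gripper value outside its range is refused whole. The fingers move at their own pace and stop on an object; "grip_force" is the grip in N (left out, the last holds). Time passes only in rows, so rows that do not move let the fingers close, or fill a call up. It gives the time, the measured TCP pose, the force, the opening and the grip force at its end, in the units of the state.
- get_state(): the state, without advancing time (a new reading comes with each control period).
- snapshot(name): name is "side" or "top"; returns a dict with "img" (420x560x3 uint8, red, green, blue), "vertical_fov" (degrees; the focal length in pixels is half the picture's height over the tangent of half this angle, whatever the lens; pixels are square), "cx", "cy" (the principal point, pixels), "extrinsics" (4x4, takes a point from camera to world coordinates). Camera axes: x right, y up, looking along -z (the intrinsics and any distortion apply to the point x, -y, -z); pixel columns grow to the right and rows downward; lengths in m; the calibration is good to about 2 mm. A picture is of the moment at which its call begins. There is no depth.
- finish_job(): hands the job in; it is judged then, once.
The state is a dict: "clock": time; "q": joint angles; "qd": joint speeds; "joint_torque": joint torques, N m; "tool_pos": TCP position; "eef_rot": TCP orientation; "contact_force": force on the tool from outside, world axes, zero at the start; "moment": the same for the moment, N m; "opening": opening from 0.0 (shut) to 1.0 (fully open); "finger_force": force on a finger pad.
Only numpy, scipy, OpenCV 4.12 (cv2) and the standard library are available. Lean on these libraries where they do the work, as an engineer would, in place of code of your own. Each camera call takes 0.05 s, during which the arm holds its last target. There are 200 camera calls.

## Task

Two castings are stuck in the hinged metal mould. Turn the mould right over by its red handle and let it fall so that it knocks on the stop blocks and both castings drop out into the wooden catch tray below (lift it part of the way and let it knock again if one stays in); then swing the mould back to its rest, open side up, and let go. Do not touch the castings themselves, leave them lying in the catch tray, and do not disturb the other things on the bench.

Things in the scene. Friction and masses are not known exactly. Their poses are not given: they have to be found in the camera images.
- stand: Fixed plywood stand, origin on the bench top under the middle of the hinge axis, which lies along the stand's own x, 62 mm above the bench, between grey posts (72 mm high) at x = -90 and +90 mm. On its +y side is the rubber-topped rest where the mould lies at the start; on its -y side is the catch tray with two stop blocks, 62 mm high, at x = -79 and +79 mm, y = -129 mm.
- mould (a joint): Angle of the aluminium mould, rad: 0 = on its rest, open side up; 1.57 = standing upright; 3.14 = turned over on the stop blocks. Almost no friction: let go past upright it falls to 3.14 with a knock, before upright back to 0. 0.5 kg, 164 mm along the hinge, 35 to 135 mm from it, 31 mm deep. Its sprung walls hold the castings until a sharp knock; turning it over slowly does not free them.
- handle_bar (a point): Middle of the mould's red handle: a round bar 12 mm thick, 124 mm long, parallel to the hinge axis, 200 mm from it: at joint q it is at stand y = 200 mm * cos q, height 62 mm + 200 mm * sin q. 59 mm of free space between bar and mould; 10 mm thick arms join its two ends to the mould. The bar can turn between gripping fingers.
- casting_orange_mid (a point): Centre of the orange casting, a rigid pad 58 x 76 x 24 mm of 0.1 kg. In the mould at rest its centre is 48 mm above the bench; lying flat in the catch tray it is 18 mm above the bench.
- casting_blue_mid (a point): Centre of the blue casting, same size and mass as the orange one, in the other pocket.
- casting_orange: The orange casting; origin at the centre of the face that is its underside while in the mould, its z axis normal to that face.
- casting_blue: The blue casting; origin and axes as for the orange one.
- catch_floor (a point): Centre of the catch tray's inner floor (174 mm along stand x, 141 mm along stand y, lips 24 mm above the bench), 6 mm above the bench; axes as the stand.
- paint_tin: Small red paint tin, 78 mm across, 77 mm high, behind the stand; bystander. Origin under its centre.
- tape: Yellow tape measure, 68 x 84 x 37 mm; bystander. Origin under its centre.
- aerosol: Spray can, red and white with a yellow cap, 59 mm across, 231 mm high; bystander. Origin under its centre.
- brush: Paint brush lying flat, 52 x 212 x 16 mm; bystander. Origin under its centre.
- black_tape: Roll of black electrical tape, 68 mm across, 19 mm high; bystander. Origin under its centre.
Not all that is in view belongs to the job. Of the things that look like the casting_orange, the smaller one is meant.

How it is judged:
On the way:
1. the mould is turned fully over and both castings have dropped out of it into the catch tray (value of joint mould above 2.8 rad and z of each of casting_orange_mid, casting_blue_mid in the frame of stand below 0.034 m), for 0.2 s.
At the end, for the whole second after the job is handed in: The mould lies back on its rest, open side up (within 0.12 rad), and both castings lie at rest in the catch tray: centres inside its lips and less than 34 mm above the bench (value of joint mould below 0.12 rad and z of each of casting_orange_mid, casting_blue_mid in the frame of stand below 0.034 m and x of casting_orange_mid in the frame of catch_floor between -0.087 and 0.087 m and y of casting_orange_mid in the frame of catch_floor between -0.071 and 0.071 m and x of casting_blue_mid in the frame of catch_floor between -0.087 and 0.087 m and y of casting_blue_mid in the frame of catch_floor between -0.071 and 0.071 m and linear speed of each of casting_orange, casting_blue below 0.03 m/s); the robot touches nothing.
It fails at once if the robot touches a casting (over 0.5 N) (contact force between any of the fingers, the arm and casting_orange above 0.5 N or contact force between any of the fingers, the arm and casting_blue above 0.5 N).
It fails at once if a bystander is moved more than 30 mm (distance of any of paint_tin, tape, aerosol, brush, black_tape from where it was at the start of the episode above 0.03 m).
It also fails if it takes over 58 s, if anything falls off the work surface, if the arm or the gripper's body presses on something with over 40 N, if the wrist force passes 120 N, or if a joint passes its speed limit or range.

## Working session

There is one attempt and no reset: what is moved stays moved. The work goes in short steps, Python scripts to look and compute and a tool call to move; the robot and the scene stay as the last step left them, time stands still between calls to the robot, and variables do not carry over. Pictures are saved under pics/ and viewed, at most 10 in all, crops included, and the job is handed in when it is done.

Besides the shell and the picture viewer there is one more tool, called after "Call:" by a JSON object that holds its "name" and its "arguments", one argument or row to a line. send_rows: Moves the arm, as the interface text tells. Its arguments: {"type":"object","properties":{"motion":{"type":"array"},"grip_force":{"type":"number"}},"required":["motion"]}

```bash
mkdir -p pics; python3 - <<'E'
from plant import *
import cv2
for n in("side","top"):
    s=snapshot(n);cv2.imwrite(f"pics/{n}0.png",s["img"][:,:,::-1]);print(n,s["vertical_fov"],s["cx"],s["cy"],s["extrinsics"],[k for k in s])
print(get_state())
E
```

```text
side 45.23608942287952 289.6505216492926 209.1959102098993 [[-0.91185435 -0.2270437   0.34201287  0.88941332]
 [ 0.41017862 -0.53757341  0.73672813  0.93594985]
 [ 0.01658755  0.81207511  0.58331712  0.72882413]
 [ 0.          0.          0.          1.        ]] ['img', 'vertical_fov', 'cx', 'cy', 'extrinsics']
top 57.19809543901391 267.33376059379185 211.36412741872718 [[ 0.02061247  0.99896992 -0.04042543  0.47749614]
 [-0.99978069  0.02044581 -0.00453175  0.11377462]
 [-0.00370055  0.04050998  0.99917228  0.92858813]
 [ 0.          0.          0.          1.        ]] ['img', 'vertical_fov', 'cx', 'cy', 'extrinsics']
{'clock': 0.1, 'q': array([-1.10114539,  0.6899148 , -0.19455498,  1.56623604,  0.15730141,
        0.90249065, -0.21512415]), 'qd': array([-0.00087368, -0.00346238,  0.00065789, -0.00307704,  0.00048796,
        0.00024221,  0.00104896]), 'joint_torque': array([-2.97125545e-03, -5.28498602e+01, -1.27122346e+00, -1.53837472e+01,
       -5.25392289e-02,  2.02494339e-03,  3.42158762e-05]), 'tool_pos': array([0.2636531 , 0.56606243, 0.248983  ]), 'eef_rot': array([ 2.16165753e-01,  9.76356329e-01, -8.17379973e-04, -1.31276107e-04]), 'contact_force': array([ 0.47535897, -0.35403904, -0.53512388]), 'moment': array([-0.00535649, -0.03194297, -0.0750666 ]), 'finger_force': 0.0, 'opening': 0.9987753451254101}
```

View pics/side0.png

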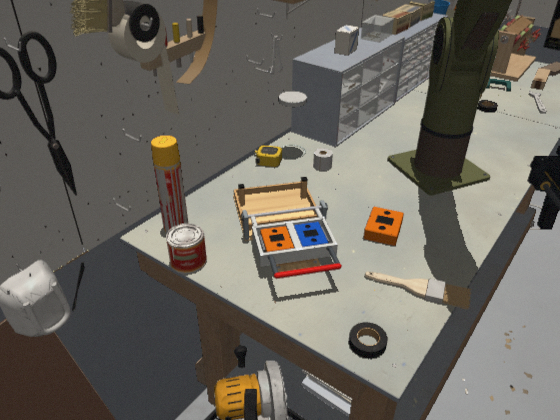

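View pics/top0.png

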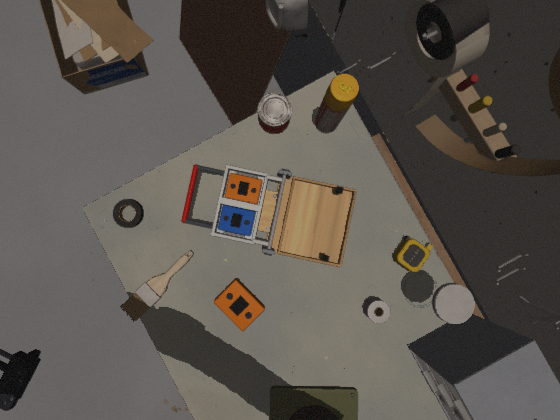

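Side view: the mould is at (290,235), its red handle runs from (275,273) to (340,266), and the tray is behind it. Top view: the handle runs from (194,166) to (186,221), the posts are near (285,174) and (268,250), and the tray is to the right.

```bash
cat > h.py <<'E'
from plant import *
import cv2, numpy as np
from scipy.spatial.transform import Rotation as R
def ray(s,u,v):
    f=210/np.tan(np.radians(s["vertical_fov"]/2)); T=s["extrinsics"]
    return T[:3,3], T[:3,:3]@np.array([(u-s["cx"])/f,-(v-s["cy"])/f,-1])
def onz(s,u,v,z):
    o,d=ray(s,u,v); return o+d*(z-o[2])/d[2]
def mask(s,cond,box):
    h=cv2.cvtColor(s["img"],cv2.COLOR_RGB2HSV).astype(int); m=cond(h[...,0],h[...,1],h[...,2]).astype(np.uint8)
    b=np.zeros_like(m); x0,y0,x1,y1=box; b[y0:y1,x0:x1]=m[y0:y1,x0:x1]; return b
red=lambda h,s,v:((h<6)|(h>172))&(s>150)&(v>70)
def rect(m):
    c=max(cv2.findContours(m,0,2)[0],key=cv2.contourArea); return cv2.minAreaRect(c)
E
python3 - <<'E'
from h import *
for n,b in(("side",(260,255,360,290)),("top",(170,155,210,235))):
    s=snapshot(n); r=rect(mask(s,red,b)); p=cv2.boxPoints(r)
    print(n,r,onz(s,*r[0],.064))
    for q in p: print(q,onz(s,*q,.064))
s=snapshot("top")
cv2.imwrite("pics/c.png",cv2.resize(s["img"][150:280,170:370,::-1],None,fx=4,fy=4,interpolation=cv2.INTER_CUBIC)[:600,:800])
E
```

```text
side ((307.04290771484375, 270.2745666503906), (5.928071975708008, 67.06131744384766), 81.11934661865234) [0.55174071 0.2942737  0.064     ]
[273.45663 272.52243] [0.61394434 0.27452705 0.064     ]
[339.71402 262.1697 ] [0.48203701 0.29856154 0.064     ]
[340.62918 268.0267 ] [0.48866769 0.31429636 0.064     ]
[274.3718  278.37943] [0.61861065 0.29016021 0.064     ]
top ((189.52354431152344, 193.39410400390625), (4.880934715270996, 58.67967987060547), 12.528807640075684) [0.54939088 0.29375712 0.064     ]
[180.77649 221.50586] [0.4857067  0.31159008 0.064     ]
[193.50589 164.22351] [0.61563259 0.28665816 0.064     ]
[198.2706  165.28235] [0.61344322 0.2758211  0.064     ]
[185.5412 222.5647] [0.48355068 0.3008131  0.064     ]
```

View pics/c.png

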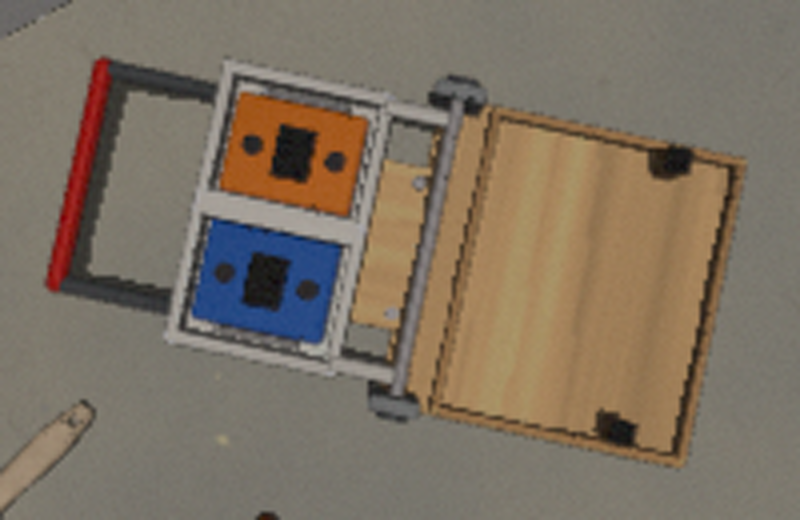

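Crop: the bar is on the left. The post tops are at crop (458,95) and (395,402), so full-image (284.5,174) and (268.7,250.5).

```bash
python3 - <<'E'
from h import *
s=snapshot("top")
a=onz(s,284.5,173.7,.072);b=onz(s,268.7,250.5,.072);m=(a+b)/2;d=a-b
H=np.array([.5505,.294]);print(a,b,m,np.linalg.norm(d),np.degrees(np.arctan2(d[1],d[0])),H-m[:2],np.linalg.norm(H-m[:2]),np.degrees(np.arctan2(*(H-m[:2])[::-1])))
st=get_state();M=R.from_quat(st["eef_rot"]);print(M.as_matrix(),np.degrees(np.arctan2(M.as_matrix()[1,1],M.as_matrix()[0,1])))
# displacement in tool frame after turning
print(M.inv().apply([H[0]-st["tool_pos"][0],H[1]-st["tool_pos"][1],0]))
E
```

```text
[0.59713728 0.08105091 0.072     ] [0.42541598 0.11284245 0.072     ] [0.51127663 0.09694668 0.072     ] 0.17463936677339328 -10.488670893475899 [0.03922337 0.19705332] 0.2009190964617067 78.74244116673337
[[-9.06568250e-01  4.22059206e-01 -1.87614945e-04]
 [ 4.22059245e-01  9.06568112e-01 -5.01091263e-04]
 [-4.14044541e-05 -5.33458051e-04 -9.99999857e-01]] 65.0353340245092
[-3.74950854e-01 -1.25950462e-01  8.27139355e-05]
```

Call:
{"name": "send_rows", "arguments": {
  "motion": [
    {"rz": -0.122,"jaw": 6},
    {"rz": -0.122,"jaw": 6},
    {"x": -4,"y": -2.5,"jaw": 6},
    {"x": -4,"y": -2.5,"jaw": 6},
    {"x": -4,"y": -2.5,"jaw": 6}
  ],
  "grip_force": 20
}}

```text
schema error: expected keys x, y, z, rx, ry, rz, jaw
```

Call:
{"name": "send_rows", "arguments": {
  "motion": [
    {"x": -4,"y": -2.5,"jaw": 6},
    {"x": -4,"y": -2.5,"jaw": 6},
    {"x": -4,"y": -2.5,"jaw": 6},
    {"x": -4,"y": -2.5,"jaw": 6},
    {"x": -4,"y": -2.5,"jaw": 6}
  ]
}}

```text
schema error: expected keys x, y, z, rx, ry, rz, jaw
```

```bash
cat >> h.py <<'E'
HG=np.array([.5115,.097,.062]); U=np.array([.191,.982,0])
def rel(q=None,goal=None):
    "tool-frame shift (cm) to bar at joint q"
    st=get_state();M=R.from_quat(st["eef_rot"])
    if goal is None: goal=HG+.2*(np.cos(q)*U+np.sin(q)*np.array([0,0,1]))
    t=M.inv().apply(goal-st["tool_pos"])*100
    want=np.column_stack([[-.982,.191,0],U,[0,0,-1]])
    print("t",st["clock"],"pos",st["tool_pos"].round(4),"shift",t.round(2),"turn",(M.inv()*R.from_matrix(want)).as_rotvec().round(3),"F",st["contact_force"].round(1),"op",round(st["opening"]*8.81,2),"ff",st["finger_force"])
E
python3 -c "
from h import *
rel(0)"
```

```text
t 0.3 pos [0.2637 0.5664 0.2495] shift [-37.45 -12.67  18.76] turn [-0.001 -0.    -0.244] F [ 0.3  0.7 -0.5] op 8.8 ff 0.0
```

Call:
{"name": "send_rows", "arguments": {
  "motion": [
    {"x": 0,"y": 0,"z": 0,"rx": 0,"ry": 0,"rz": -0.122,"jaw": 6},
    {"x": 0,"y": 0,"z": 0,"rx": 0,"ry": 0,"rz": -0.122,"jaw": 6},
    {"x": -4,"y": -2.5,"z": 0,"rx": 0,"ry": 0,"rz": 0,"jaw": 6},
    {"x": -4,"y": -2.5,"z": 0,"rx": 0,"ry": 0,"rz": 0,"jaw": 6},
    {"x": -4,"y": -2.5,"z": 0,"rx": 0,"ry": 0,"rz": 0,"jaw": 6}
  ],
  "grip_force": 20
}}

```text
clock: 0.8
tool_pos: [0.3683, 0.469, 0.2497]
eef_rot: [0.095, 0.995, 0.0, 0.0]
contact_force: [0.1, -0.7, -0.2]
opening: 0.68
finger_force: 0.0
```

Call:
{"name": "send_rows", "arguments": {
  "motion": [
    {"x": -4,"y": -2.5,"z": 0,"rx": 0,"ry": 0,"rz": 0,"jaw": 6},
    {"x": -4,"y": -2.5,"z": 0,"rx": 0,"ry": 0,"rz": 0,"jaw": 6},
    {"x": -4,"y": -2.5,"z": 0,"rx": 0,"ry": 0,"rz": 0,"jaw": 6},
    {"x": -4,"y": -2.5,"z": 0,"rx": 0,"ry": 0,"rz": 0,"jaw": 6},
    {"x": 0,"y": 0,"z": 0,"rx": 0,"ry": 0,"rz": 0,"jaw": 6}
  ]
}}

```text
clock: 1.3
tool_pos: [0.5122, 0.3332, 0.2492]
eef_rot: [0.102, 0.995, -0.003, 0.002]
contact_force: [0.9, -0.3, -0.5]
opening: 0.681
finger_force: 0.0
```

```bash
python3 -c "
from h import *
rel(0)"
```

```text
t 1.3 pos [0.5122 0.3332 0.2492] shift [-4.39 -3.04 18.76] turn [-0.005  0.005 -0.013] F [ 0.9 -0.3 -0.5] op 6.0 ff 0.0
```

Call:
{"name": "send_rows", "arguments": {
  "motion": [
    {"x": -2.2,"y": -1.5,"z": 2,"rx": 0,"ry": 0,"rz": -0.013,"jaw": 6},
    {"x": -2.2,"y": -1.5,"z": 2,"rx": 0,"ry": 0,"rz": 0,"jaw": 6},
    {"x": 0,"y": 0,"z": 3,"rx": 0,"ry": 0,"rz": 0,"jaw": 6},
    {"x": 0,"y": 0,"z": 3,"rx": 0,"ry": 0,"rz": 0,"jaw": 6},
    {"x": 0,"y": 0,"z": 0,"rx": 0,"ry": 0,"rz": 0,"jaw": 6}
  ]
}}

```text
clock: 1.8
tool_pos: [0.5405, 0.3024, 0.146]
eef_rot: [0.089, 0.996, -0.002, -0.003]
contact_force: [-1.1, 0.3, -0.1]
opening: 0.683
finger_force: 0.0
```

```bash
python3 - <<'E'
from h import *
rel(0)
s=snapshot("side");cv2.imwrite("pics/s1.png",cv2.resize(s["img"][130:330,180:440,::-1],None,fx=3,fy=3))
E
```

```text
t 1.8 pos [0.5405 0.3024 0.146 ] shift [-1.12 -0.68  8.4 ] turn [-0.005 -0.006  0.014] F [-1.1  0.3 -0.1] op 6.01 ff 0.0
```

View pics/s1.png

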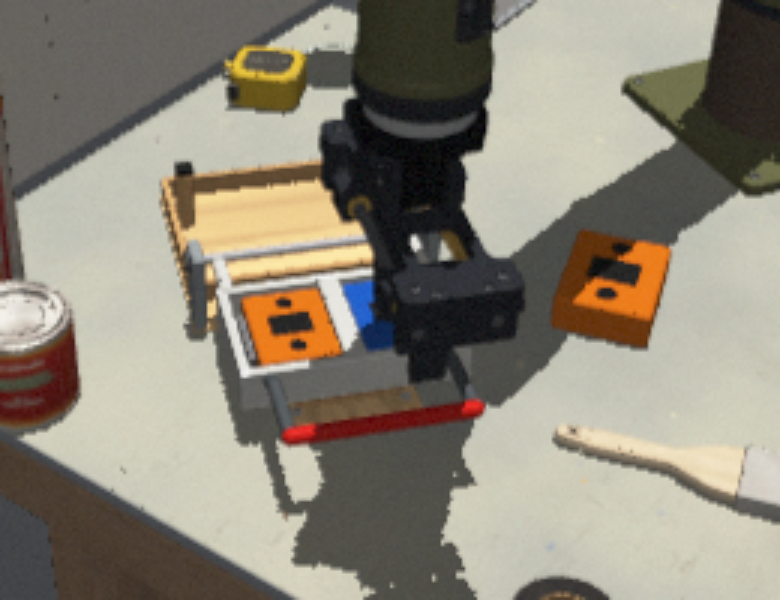

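The gripper is above the handle, at about crop (450,330), and the bar below it is clear.

Call:
{"name": "send_rows", "arguments": {
  "motion": [
    {"x": -0.6,"y": -0.4,"z": 1,"rx": 0,"ry": 0,"rz": 0.014,"jaw": 6},
    {"x": -0.5,"y": -0.3,"z": 1.5,"rx": 0,"ry": 0,"rz": 0,"jaw": 6},
    {"x": 0,"y": 0,"z": 1.5,"rx": 0,"ry": 0,"rz": 0,"jaw": 6},
    {"x": 0,"y": 0,"z": 0,"rx": 0,"ry": 0,"rz": 0,"jaw": 6},
    {"x": 0,"y": 0,"z": 0,"rx": 0,"ry": 0,"rz": 0,"jaw": 6}
  ]
}}

```text
clock: 2.35
tool_pos: [0.5522, 0.2951, 0.1093]
eef_rot: [0.096, 0.995, -0.0, -0.0]
contact_force: [-0.1, 0.7, 0.5]
opening: 0.68
finger_force: 0.0
```

```bash
python3 -c "
from h import *
rel(0)"
```

```text
t 2.35 pos [0.5522 0.2951 0.1093] shift [ 0.21 -0.21  4.73] turn [-0.    -0.001 -0.   ] F [-0.1  0.7  0.5] op 5.99 ff 0.0
```

Call:
{"name": "send_rows", "arguments": {
  "motion": [
    {"x": 0.2,"y": -0.2,"z": 1.5,"rx": 0,"ry": 0,"rz": 0,"jaw": 6},
    {"x": 0,"y": 0,"z": 1.5,"rx": 0,"ry": 0,"rz": 0,"jaw": 6},
    {"x": 0,"y": 0,"z": 1.8,"rx": 0,"ry": 0,"rz": 0,"jaw": 6},
    {"x": 0,"y": 0,"z": 0,"rx": 0,"ry": 0,"rz": 0,"jaw": 5},
    {"x": 0,"y": 0,"z": 0,"rx": 0,"ry": 0,"rz": 0,"jaw": 3}
  ]
}}

```text
clock: 2.85
tool_pos: [0.5501, 0.2936, 0.0616]
eef_rot: [0.096, 0.995, -0.0, -0.0]
contact_force: [-0.5, 0.3, -0.4]
opening: 0.528
finger_force: 0.0
```

Call:
{"name": "send_rows", "arguments": {
  "motion": [
    {"x": 0,"y": 0,"z": 0,"rx": 0,"ry": 0,"rz": 0,"jaw": 2},
    {"x": 0,"y": 0,"z": 0,"rx": 0,"ry": 0,"rz": 0,"jaw": 0.5},
    {"x": 0,"y": 0,"z": 0,"rx": 0,"ry": 0,"rz": 0,"jaw": 0.5},
    {"x": 0,"y": 0,"z": 0,"rx": 0,"ry": 0,"rz": 0,"jaw": 0.5},
    {"x": 0,"y": 0,"z": 0,"rx": 0,"ry": 0,"rz": 0,"jaw": 0.5}
  ]
}}

```text
clock: 3.35
tool_pos: [0.5504, 0.2932, 0.0621]
eef_rot: [0.096, 0.995, -0.0, 0.0]
contact_force: [0.0, 0.0, 2.9]
opening: 0.126
finger_force: 20.0
```

```bash
python3 -c "
from h import *
rel(0)
for q in np.arange(0,1.85,.2): print(round(q,2),(20*np.array([np.cos(q)-1,-np.sin(q)])).round(2))"
```

```text
t 3.35 pos [0.5504 0.2932 0.0621] shift [0.07 0.01 0.01] turn [-0.     0.    -0.001] F [0.  0.  2.9] op 1.11 ff 20.001873672008514
0.0 [ 0. -0.]
0.2 [-0.4  -3.97]
0.4 [-1.58 -7.79]
0.6 [ -3.49 -11.29]
0.8 [ -6.07 -14.35]
1.0 [ -9.19 -16.83]
1.2 [-12.75 -18.64]
1.4 [-16.6  -19.71]
1.6 [-20.58 -19.99]
1.8 [-24.54 -19.48]
```

Call:
{"name": "send_rows", "arguments": {
  "motion": [
    {"x": 0,"y": -0.1,"z": -2.0,"rx": 0,"ry": 0,"rz": 0,"jaw": 0.5},
    {"x": 0,"y": -0.3,"z": -1.97,"rx": 0,"ry": 0,"rz": 0,"jaw": 0.5},
    {"x": 0,"y": -0.49,"z": -1.94,"rx": 0,"ry": 0,"rz": 0,"jaw": 0.5},
    {"x": 0,"y": -0.69,"z": -1.88,"rx": 0,"ry": 0,"rz": 0,"jaw": 0.5},
    {"x": 0,"y": -0.87,"z": -1.8,"rx": 0,"ry": 0,"rz": 0,"jaw": 0.5}
  ],
  "grip_force": 25
}}

```text
clock: 3.85
tool_pos: [0.5459, 0.2704, 0.1582]
eef_rot: [0.096, 0.995, 0.001, 0.001]
contact_force: [1.8, 1.1, -3.4]
opening: 0.13
finger_force: 25.0
```

```bash
python3 -c "
from h import *
rel(0.5)"
```

```text
t 3.85 pos [0.5459 0.2704 0.1582] shift [ 0.07 -0.11  0.03] turn [ 0.003  0.001 -0.   ] F [ 1.8  1.1 -3.4] op 1.15 ff 24.99349147081375
```

Call:
{"name": "send_rows", "arguments": {
  "motion": [
    {"x": 0,"y": -1.04,"z": -1.7,"rx": 0,"ry": 0,"rz": 0,"jaw": 0.5},
    {"x": 0,"y": -1.21,"z": -1.59,"rx": 0,"ry": 0,"rz": 0,"jaw": 0.5},
    {"x": 0,"y": -1.37,"z": -1.47,"rx": 0,"ry": 0,"rz": 0,"jaw": 0.5},
    {"x": 0,"y": -1.5,"z": -1.32,"rx": 0,"ry": 0,"rz": 0,"jaw": 0.5},
    {"x": 0,"y": -1.62,"z": -1.16,"rx": 0,"ry": 0,"rz": 0,"jaw": 0.5}
  ]
}}

```text
clock: 4.35
tool_pos: [0.5339, 0.207, 0.2327]
eef_rot: [0.095, 0.995, 0.004, 0.002]
contact_force: [1.6, 7.9, 3.6]
opening: 0.123
finger_force: 25.0
```

Call:
{"name": "send_rows", "arguments": {
  "motion": [
    {"x": 0,"y": -1.74,"z": -0.99,"rx": 0,"ry": 0,"rz": 0,"jaw": 0.5},
    {"x": 0,"y": -1.82,"z": -0.82,"rx": 0,"ry": 0,"rz": 0,"jaw": 0.5},
    {"x": 0,"y": -1.9,"z": -0.63,"rx": 0,"ry": 0,"rz": 0,"jaw": 0.5},
    {"x": 0,"y": -1.95,"z": -0.44,"rx": 0,"ry": 0,"rz": 0,"jaw": 0.5},
    {"x": 0,"y": -1.99,"z": -0.24,"rx": 0,"ry": 0,"rz": 0,"jaw": 0.5}
  ]
}}

```text
clock: 4.85
tool_pos: [0.5158, 0.1125, 0.2641]
eef_rot: [0.095, 0.995, 0.002, 0.003]
contact_force: [0.4, 2.4, 4.3]
opening: 0.13
finger_force: 25.0
```

```bash
python3 -c "
from h import *
rel(1.5)"
```

```text
t 4.85 pos [0.5158 0.1125 0.2641] shift [ 0.12 -0.19  0.26] turn [0.005 0.005 0.001] F [0.4 2.4 4.3] op 1.14 ff 25.00404864549637
```

Call:
{"name": "send_rows", "arguments": {
  "motion": [
    {"x": 0,"y": -2,"z": -0.04,"rx": 0,"ry": 0,"rz": 0,"jaw": 0.5},
    {"x": 0,"y": -2,"z": 0.2,"rx": 0,"ry": 0,"rz": 0,"jaw": 0.5},
    {"x": 0,"y": -1.0,"z": 0.2,"rx": 0,"ry": 0,"rz": 0,"jaw": 0.5},
    {"x": 0,"y": 0,"z": 0,"rx": 0,"ry": 0,"rz": 0,"jaw": 0.5},
    {"x": 0,"y": 0,"z": 0,"rx": 0,"ry": 0,"rz": 0,"jaw": 0.5}
  ]
}}

```text
clock: 5.35
tool_pos: [0.5057, 0.0599, 0.2594]
eef_rot: [0.097, 0.995, -0.001, 0.001]
contact_force: [-0.4, -1.7, 12.0]
opening: 0.124
finger_force: 25.0
```

```bash
python3 -c "
from h import *
rel(1.75)"
```

```text
t 5.35 pos [0.5057 0.0599 0.2594] shift [0.14 0.19 0.06] turn [-0.001  0.003 -0.003] F [-0.4 -1.7 12. ] op 1.09 ff 25.01002550125122
```

Past upright (about 1.76 rad). Open and lift clear so the mould falls.

Call:
{"name": "send_rows", "arguments": {
  "motion": [
    {"x": 0,"y": 0,"z": 0,"rx": 0,"ry": 0,"rz": 0,"jaw": 3.5},
    {"x": 0,"y": 0.3,"z": -2.5,"rx": 0,"ry": 0,"rz": 0,"jaw": 3.5},
    {"x": 0,"y": 0,"z": -4,"rx": 0,"ry": 0,"rz": 0,"jaw": 3.5},
    {"x": 0,"y": 0,"z": -2,"rx": 0,"ry": 0,"rz": 0,"jaw": 3.5},
    {"x": 0,"y": 0,"z": 0,"rx": 0,"ry": 0,"rz": 0,"jaw": 3.5}
  ]
}}

```text
clock: 5.85
tool_pos: [0.5064, 0.0646, 0.3453]
eef_rot: [0.097, 0.995, 0.0, 0.002]
contact_force: [0.5, -0.4, -0.8]
opening: 0.399
finger_force: 0.0
```

Call:
{"name": "send_rows", "arguments": {
  "motion": [
    {"x": 0,"y": 3,"z": 0,"rx": 0,"ry": 0,"rz": 0,"jaw": 6},
    {"x": 0,"y": 3,"z": 0,"rx": 0,"ry": 0,"rz": 0,"jaw": 6},
    {"x": 0,"y": 3,"z": 0,"rx": 0,"ry": 0,"rz": 0,"jaw": 6},
    {"x": 0,"y": 0,"z": 0,"rx": 0,"ry": 0,"rz": 0,"jaw": 6},
    {"x": 0,"y": 0,"z": 0,"rx": 0,"ry": 0,"rz": 0,"jaw": 6}
  ]
}}

```text
clock: 6.35
tool_pos: [0.5219, 0.1526, 0.3413]
eef_rot: [0.096, 0.995, -0.001, -0.001]
contact_force: [0.3, -1.0, -0.6]
opening: 0.683
finger_force: 0.0
```

```bash
python3 - <<'E'
from h import *
rel(3.14)
a=snapshot("side")["img"];b=snapshot("top")["img"]
cv2.imwrite("pics/s2.png",np.hstack([cv2.resize(a[120:320,200:400],None,fx=2,fy=2),cv2.resize(b[100:300,180:380],None,fx=2,fy=2)])[:,:,::-1])
E
```

```text
t 6.35 pos [0.5219 0.1526 0.3413] shift [ -0.1  -25.6   27.96] turn [-0.002 -0.002  0.001] F [ 0.3 -1.  -0.6] op 6.01 ff 0.0
```

View pics/s2.png

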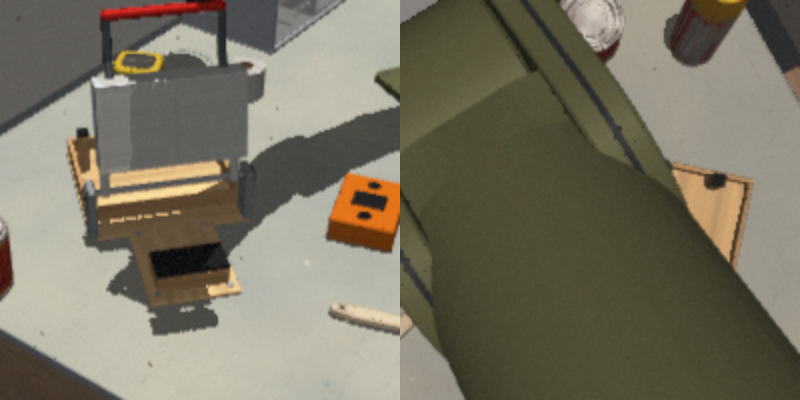

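Side view: the mould is still in mid-fall, with the bar at crop (165,12). I'll wait and look again.

Call:
{"name": "send_rows", "arguments": {
  "motion": [
    {"x": 0,"y": 4,"z": 0,"rx": 0,"ry": 0,"rz": 0,"jaw": 6},
    {"x": 0,"y": 4,"z": 0,"rx": 0,"ry": 0,"rz": 0,"jaw": 6},
    {"x": 0,"y": 0,"z": 0,"rx": 0,"ry": 0,"rz": 0,"jaw": 6},
    {"x": 0,"y": 0,"z": 0,"rx": 0,"ry": 0,"rz": 0,"jaw": 6},
    {"x": 0,"y": 0,"z": 0,"rx": 0,"ry": 0,"rz": 0,"jaw": 6}
  ]
}}

```text
clock: 6.95
tool_pos: [0.5383, 0.2292, 0.3423]
eef_rot: [0.098, 0.995, -0.001, -0.0]
contact_force: [-0.0, -1.2, -0.2]
opening: 0.678
finger_force: 0.0
```

```bash
python3 - <<'E'
from h import *
rel(3.14)
a=snapshot("side")["img"]
cv2.imwrite("pics/s3.png",cv2.resize(a[80:320,160:440],None,fx=2.5,fy=2.5)[:,:,::-1])
E
```

```text
t 6.95 pos [0.5383 0.2292 0.3423] shift [ -0.   -33.43  28.07] turn [-0.002 -0.    -0.003] F [-0.  -1.2 -0.2] op 5.97 ff 0.0
```

View pics/s3.png

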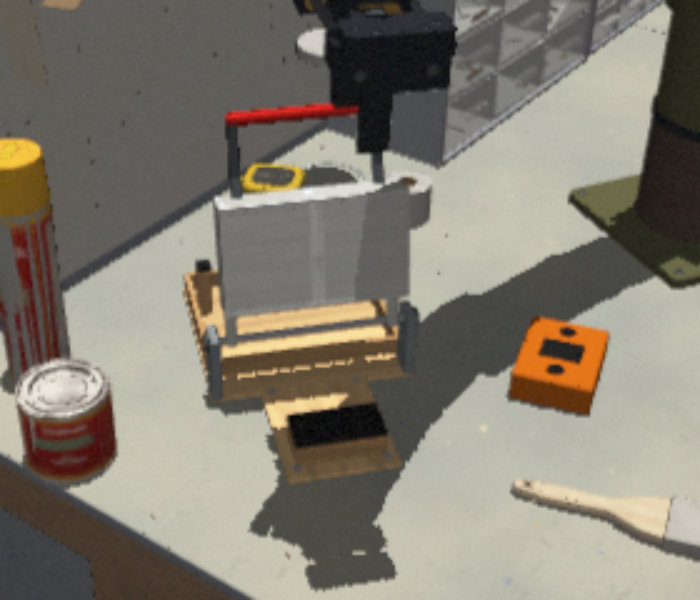

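The mould is balanced still, near 1.75 rad, because its centre of mass is offset. I'll nudge the bar from behind with closed fingers.

Call:
{"name": "send_rows", "arguments": {
  "motion": [
    {"x": 0,"y": 0,"z": 3,"rx": 0,"ry": 0,"rz": 0,"jaw": 0},
    {"x": 0,"y": 0,"z": 3,"rx": 0,"ry": 0,"rz": 0,"jaw": 0},
    {"x": 0,"y": -2,"z": 2,"rx": 0,"ry": 0,"rz": 0,"jaw": 0},
    {"x": 0,"y": -3,"z": 0,"rx": 0,"ry": 0,"rz": 0,"jaw": 0},
    {"x": 0,"y": -3,"z": 0,"rx": 0,"ry": 0,"rz": 0,"jaw": 0}
  ]
}}

```text
clock: 7.5
tool_pos: [0.5221, 0.1506, 0.2618]
eef_rot: [0.097, 0.995, -0.001, -0.001]
contact_force: [0.7, -0.7, 1.1]
opening: 0.255
finger_force: 0.0
```

Call:
{"name": "send_rows", "arguments": {
  "motion": [
    {"x": 0,"y": -3,"z": 0,"rx": 0,"ry": 0,"rz": 0,"jaw": 0},
    {"x": 0,"y": -2,"z": 0,"rx": 0,"ry": 0,"rz": 0,"jaw": 0},
    {"x": 0,"y": -2,"z": 0,"rx": 0,"ry": 0,"rz": 0,"jaw": 0},
    {"x": 0,"y": -2,"z": 0,"rx": 0,"ry": 0,"rz": 0,"jaw": 0},
    {"x": 0,"y": -1,"z": 0,"rx": 0,"ry": 0,"rz": 0,"jaw": 0}
  ]
}}

```text
clock: 8.0
tool_pos: [0.503, 0.0514, 0.2627]
eef_rot: [0.098, 0.995, -0.001, -0.0]
contact_force: [-0.4, 0.3, -0.8]
opening: 0.004
finger_force: 0.0
```

Call:
{"name": "send_rows", "arguments": {
  "motion": [
    {"x": 0,"y": 0,"z": -2,"rx": 0,"ry": 0,"rz": 0,"jaw": 0},
    {"x": 0,"y": 0,"z": -2,"rx": 0,"ry": 0,"rz": 0,"jaw": 0},
    {"x": 0,"y": 4,"z": 0,"rx": 0,"ry": 0,"rz": 0,"jaw": 6},
    {"x": 0,"y": 4,"z": 0,"rx": 0,"ry": 0,"rz": 0,"jaw": 6},
    {"x": 0,"y": 4,"z": 0,"rx": 0,"ry": 0,"rz": 0,"jaw": 6}
  ]
}}

```text
clock: 8.5
tool_pos: [0.5271, 0.1733, 0.3031]
eef_rot: [0.097, 0.995, 0.0, 0.0]
contact_force: [0.4, -0.4, -0.1]
opening: 0.254
finger_force: 0.0
```

```bash
python3 - <<'E'
from h import *
rel(3.14)
a=snapshot("side")["img"]
cv2.imwrite("pics/s4.png",cv2.resize(a[80:320,160:440],None,fx=2.5,fy=2.5)[:,:,::-1])
E
```

```text
t 8.5 pos [0.5271 0.1733 0.3031] shift [ 2.000e-02 -2.780e+01  2.407e+01] turn [ 0.     0.001 -0.003] F [ 0.4 -0.4 -0.1] op 2.24 ff 0.0
```

View pics/s4.png

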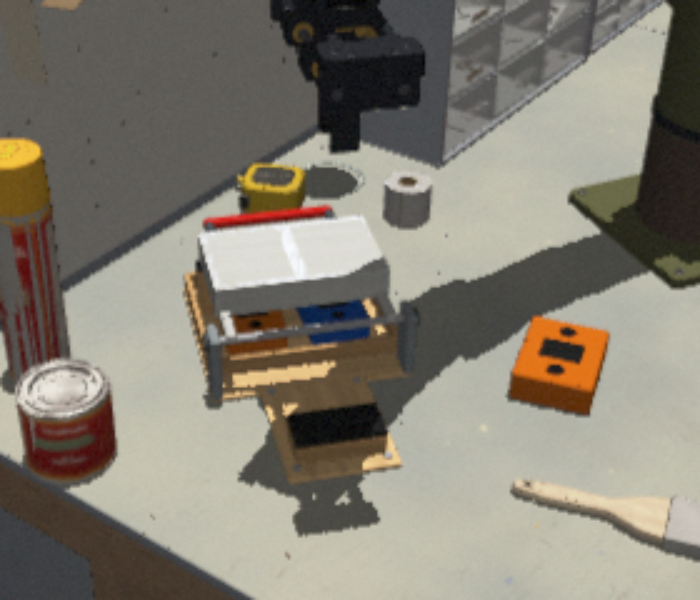

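Mould is over on its blocks; both castings show beneath it at crop (255,325) and (335,320). I'll check their height with rays while I go to the handle.

```bash
python3 - <<'E'
from h import *
s=snapshot("side")
S=np.array([[.982,-.191,0],U,[0,0,1]])
blue=lambda h,s,v:(h>105)&(h<125)&(s>150)&(v>40)
org=lambda h,s,v:(h>=6)&(h<16)&(s>180)&(v>60)
for n,c in(("blue",blue),("or",org)):
    m=mask(s,c,(245,195,325,225)); ys,xs=np.nonzero(m); print(n,len(xs),xs.min(),xs.max(),ys.min(),ys.max())
    for v in(ys.min(),ys.max()):
        u=xs[ys==v].mean()
        for z in (.008,.03,.06): print(v,z,(S@(onz(s,u,v,z)-HG*[1,1,0])).round(3))
E
```

```text
blue 216 279 306 200 216
200 0.008 [-0.072 -0.11   0.008]
200 0.03 [-0.064 -0.08   0.03 ]
200 0.06 [-0.052 -0.038  0.06 ]
216 0.008 [-0.02  -0.052  0.008]
216 0.03 [-0.013 -0.023  0.03 ]
216 0.06 [-0.003  0.016  0.06 ]
or 177 251 274 205 221
205 0.008 [ 0.015 -0.106  0.008]
205 0.03 [ 0.021 -0.076  0.03 ]
205 0.06 [ 0.029 -0.034  0.06 ]
221 0.008 [ 0.067 -0.05   0.008]
221 0.03 [ 0.071 -0.021  0.03 ]
221 0.06 [0.077 0.018 0.06 ]
```

Call:
{"name": "send_rows", "arguments": {
  "motion": [
    {"x": 0,"y": -4,"z": 0,"rx": 0,"ry": 0,"rz": 0,"jaw": 6},
    {"x": 0,"y": -4,"z": 0,"rx": 0,"ry": 0,"rz": 0,"jaw": 6},
    {"x": 0,"y": -4,"z": 0,"rx": 0,"ry": 0,"rz": 0,"jaw": 6},
    {"x": 0,"y": -4,"z": 0,"rx": 0,"ry": 0,"rz": 0,"jaw": 6},
    {"x": 0,"y": -4,"z": 0,"rx": 0,"ry": 0,"rz": 0,"jaw": 6}
  ]
}}

```text
clock: 9.1
tool_pos: [0.4875, -0.026, 0.3027]
eef_rot: [0.097, 0.995, -0.0, 0.0]
contact_force: [-0.6, 0.2, -1.0]
opening: 0.684
finger_force: 0.0
```

Call:
{"name": "send_rows", "arguments": {
  "motion": [
    {"x": 0,"y": -4,"z": 0,"rx": 0,"ry": 0,"rz": 0,"jaw": 6},
    {"x": 0,"y": -3.8,"z": 2,"rx": 0,"ry": 0,"rz": 0,"jaw": 6},
    {"x": 0,"y": 0,"z": 4,"rx": 0,"ry": 0,"rz": 0,"jaw": 6},
    {"x": 0,"y": 0,"z": 4,"rx": 0,"ry": 0,"rz": 0,"jaw": 6},
    {"x": 0,"y": 0,"z": 0,"rx": 0,"ry": 0,"rz": 0,"jaw": 6}
  ]
}}

```text
clock: 9.6
tool_pos: [0.4698, -0.101, 0.1993]
eef_rot: [0.097, 0.995, -0.0, -0.005]
contact_force: [-1.1, -0.4, 1.0]
opening: 0.682
finger_force: 0.0
```

```bash
python3 - <<'E'
from h import *
rel(3.14)
s=snapshot("side"); r=rect(mask(s,red,(235,155,300,185))); print(r,onz(s,*r[0],.066),HG-.2*U)
E
```

```text
t 9.6 pos [ 0.4698 -0.101   0.1993] shift [-0.43  0.24 13.69] turn [-0.001 -0.009 -0.002] F [-1.1 -0.4  1. ] op 6.01 ff 0.0
((266.1097412109375, 166.48782348632812), (3.2025146484375, 48.258583068847656), 83.6598129272461) [ 0.47950777 -0.09495665  0.066     ] [ 0.4733 -0.0994  0.062 ]
```

Both castings lie at tray level. Now regrasp the bar.

Call:
{"name": "send_rows", "arguments": {
  "motion": [
    {"x": -0.4,"y": 0.2,"z": 3,"rx": 0,"ry": 0,"rz": 0,"jaw": 6},
    {"x": 0,"y": 0,"z": 3,"rx": 0,"ry": 0,"rz": 0,"jaw": 6},
    {"x": 0,"y": 0,"z": 2,"rx": 0,"ry": 0,"rz": 0,"jaw": 6},
    {"x": 0,"y": 0,"z": 0,"rx": 0,"ry": 0,"rz": 0,"jaw": 6},
    {"x": 0,"y": 0,"z": 0,"rx": 0,"ry": 0,"rz": 0,"jaw": 6}
  ]
}}

```text
clock: 10.15
tool_pos: [0.4789, -0.0989, 0.1243]
eef_rot: [0.096, 0.995, -0.0, 0.001]
contact_force: [-0.0, 0.3, -0.5]
opening: 0.682
finger_force: 0.0
```

```bash
python3 - <<'E'
from h import *
rel(3.14)
s=snapshot("side");cv2.imwrite("pics/s5.png",cv2.resize(s["img"][110:250,210:390],None,fx=4,fy=4)[:,:,::-1])
E
```

```text
t 10.15 pos [ 0.4789 -0.0989  0.1243] shift [ 0.56 -0.15  6.19] turn [ 0.     0.002 -0.001] F [-0.   0.3 -0.5] op 6.01 ff 0.0
```

View pics/s5.png

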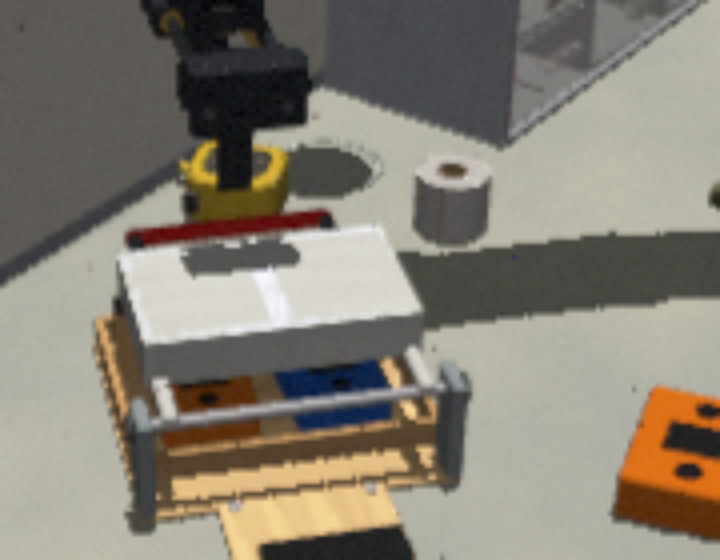

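Gripper is above the bar at crop (235,180); the castings lie in the tray at crop (210,405) and (335,390).

Call:
{"name": "send_rows", "arguments": {
  "motion": [
    {"x": 0.4,"y": -0.1,"z": 2,"rx": 0,"ry": 0,"rz": 0,"jaw": 6},
    {"x": 0,"y": 0,"z": 2,"rx": 0,"ry": 0,"rz": 0,"jaw": 6},
    {"x": 0,"y": 0,"z": 2,"rx": 0,"ry": 0,"rz": 0,"jaw": 6},
    {"x": 0,"y": 0,"z": 0,"rx": 0,"ry": 0,"rz": 0,"jaw": 6},
    {"x": 0,"y": 0,"z": 0,"rx": 0,"ry": 0,"rz": 0,"jaw": 4}
  ]
}}

```text
clock: 10.7
tool_pos: [0.4745, -0.0992, 0.0639]
eef_rot: [0.096, 0.995, -0.0, 0.001]
contact_force: [-0.1, -0.2, -0.3]
opening: 0.615
finger_force: 0.0
```

Call:
{"name": "send_rows", "arguments": {
  "motion": [
    {"x": 0,"y": 0,"z": 0,"rx": 0,"ry": 0,"rz": 0,"jaw": 2},
    {"x": 0,"y": 0,"z": 0,"rx": 0,"ry": 0,"rz": 0,"jaw": 0.5},
    {"x": 0,"y": 0,"z": 0,"rx": 0,"ry": 0,"rz": 0,"jaw": 0.5},
    {"x": 0,"y": 0,"z": 0,"rx": 0,"ry": 0,"rz": 0,"jaw": 0.5},
    {"x": 0,"y": 0,"z": 0,"rx": 0,"ry": 0,"rz": 0,"jaw": 0.5}
  ]
}}

```text
clock: 11.2
tool_pos: [0.4737, -0.0991, 0.0628]
eef_rot: [0.096, 0.995, 0.0, 0.0]
contact_force: [-0.5, 0.2, -0.5]
opening: 0.162
finger_force: 0.0
```

```bash
python3 -c "
from h import *
rel(3.1416)"
```

```text
t 11.2 pos [ 0.4737 -0.0991  0.0628] shift [ 0.03 -0.03  0.08] turn [ 0.     0.    -0.001] F [-0.5  0.2 -0.5] op 1.43 ff 0.0
```

Mirror arc back; first two idle rows let the grip settle.

Call:
{"name": "send_rows", "arguments": {
  "motion": [
    {"x": 0,"y": 0,"z": 0,"rx": 0,"ry": 0,"rz": 0,"jaw": 0.5},
    {"x": 0,"y": 0,"z": 0,"rx": 0,"ry": 0,"rz": 0,"jaw": 0.5},
    {"x": 0,"y": 0.1,"z": -2.0,"rx": 0,"ry": 0,"rz": 0,"jaw": 0.5},
    {"x": 0,"y": 0.3,"z": -1.97,"rx": 0,"ry": 0,"rz": 0,"jaw": 0.5},
    {"x": 0,"y": 0.49,"z": -1.94,"rx": 0,"ry": 0,"rz": 0,"jaw": 0.5}
  ]
}}

```text
clock: 11.7
tool_pos: [0.4752, -0.0911, 0.122]
eef_rot: [0.097, 0.995, -0.0, -0.0]
contact_force: [1.9, -0.4, -4.7]
opening: 0.126
finger_force: 25.0
```

```bash
python3 -c "
from h import *
rel(3.1416-.3)"
```

```text
t 11.7 pos [ 0.4752 -0.0911  0.122 ] shift [0.03 0.04 0.09] turn [-0.001 -0.001 -0.002] F [ 1.9 -0.4 -4.7] op 1.11 ff 24.996441900730133
```

Call:
{"name": "send_rows", "arguments": {
  "motion": [
    {"x": 0,"y": 0.69,"z": -1.88,"rx": 0,"ry": 0,"rz": 0,"jaw": 0.5},
    {"x": 0,"y": 0.87,"z": -1.8,"rx": 0,"ry": 0,"rz": 0,"jaw": 0.5},
    {"x": 0,"y": 1.04,"z": -1.7,"rx": 0,"ry": 0,"rz": 0,"jaw": 0.5},
    {"x": 0,"y": 1.21,"z": -1.59,"rx": 0,"ry": 0,"rz": 0,"jaw": 0.5},
    {"x": 0,"y": 1.37,"z": -1.47,"rx": 0,"ry": 0,"rz": 0,"jaw": 0.5}
  ]
}}

```text
clock: 12.2
tool_pos: [0.4844, -0.0432, 0.2069]
eef_rot: [0.098, 0.995, -0.003, -0.001]
contact_force: [-0.6, -8.6, 4.4]
opening: 0.121
finger_force: 25.0
```

Call:
{"name": "send_rows", "arguments": {
  "motion": [
    {"x": 0,"y": 1.5,"z": -1.32,"rx": 0,"ry": 0,"rz": 0,"jaw": 0.5},
    {"x": 0,"y": 1.62,"z": -1.16,"rx": 0,"ry": 0,"rz": 0,"jaw": 0.5},
    {"x": 0,"y": 1.74,"z": -0.99,"rx": 0,"ry": 0,"rz": 0,"jaw": 0.5},
    {"x": 0,"y": 1.82,"z": -0.82,"rx": 0,"ry": 0,"rz": 0,"jaw": 0.5},
    {"x": 0,"y": 1.9,"z": -0.63,"rx": 0,"ry": 0,"rz": 0,"jaw": 0.5}
  ]
}}

```text
clock: 12.7
tool_pos: [0.5007, 0.0419, 0.257]
eef_rot: [0.098, 0.995, -0.003, -0.0]
contact_force: [-4.6, -4.4, 12.3]
opening: 0.123
finger_force: 25.0
```

```bash
python3 - <<'E'
from h import *
rel(3.1416-1.3)
s=snapshot("side");cv2.imwrite("pics/s6.png",cv2.resize(s["img"][110:250,210:390],None,fx=4,fy=4)[:,:,::-1])
E
```

```text
t 12.7 pos [0.5007 0.0419 0.257 ] shift [-0.    0.26  0.23] turn [-0.005 -0.    -0.004] F [-4.6 -4.4 12.3] op 1.08 ff 25.02518355846405
```

View pics/s6.png

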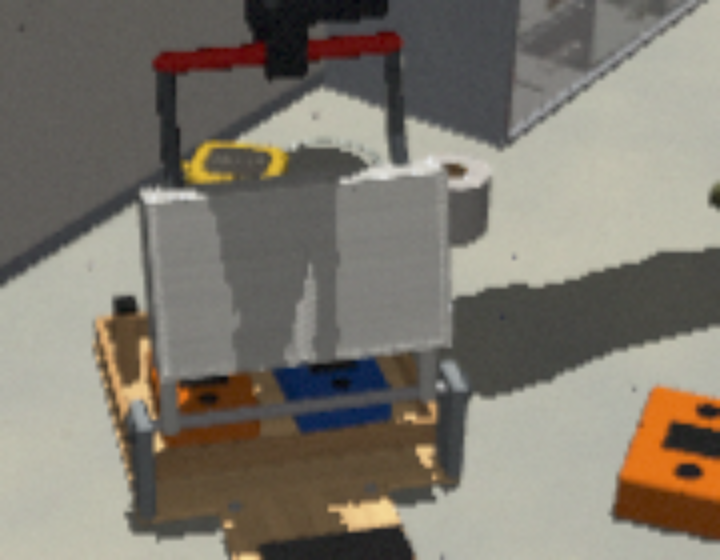

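Both castings stay in the tray at crop (210,405) and (335,390). Continue to the rest.

Call:
{"name": "send_rows", "arguments": {
  "motion": [
    {"x": 0,"y": 1.95,"z": -0.4,"rx": 0,"ry": 0,"rz": 0,"jaw": 0.5},
    {"x": 0,"y": 1.99,"z": -0.2,"rx": 0,"ry": 0,"rz": 0,"jaw": 0.5},
    {"x": 0,"y": 1.99,"z": 0,"rx": 0,"ry": 0,"rz": 0,"jaw": 0.5},
    {"x": 0,"y": 2.0,"z": 0.2,"rx": 0,"ry": 0,"rz": 0,"jaw": 0.5},
    {"x": 0,"y": 1.96,"z": 0.35,"rx": 0,"ry": 0,"rz": 0,"jaw": 0.5}
  ]
}}

```text
clock: 13.25
tool_pos: [0.5201, 0.1435, 0.2565]
eef_rot: [0.096, 0.995, 0.0, 0.0]
contact_force: [-0.6, -0.1, -0.5]
opening: 0.123
finger_force: 25.0
```

Call:
{"name": "send_rows", "arguments": {
  "motion": [
    {"x": 0,"y": 1.92,"z": 0.55,"rx": 0,"ry": 0,"rz": 0,"jaw": 0.5},
    {"x": 0,"y": 1.86,"z": 0.74,"rx": 0,"ry": 0,"rz": 0,"jaw": 0.5},
    {"x": 0,"y": 1.77,"z": 0.92,"rx": 0,"ry": 0,"rz": 0,"jaw": 0.5},
    {"x": 0,"y": 1.68,"z": 1.1,"rx": 0,"ry": 0,"rz": 0,"jaw": 0.5},
    {"x": 0,"y": 1.56,"z": 1.26,"rx": 0,"ry": 0,"rz": 0,"jaw": 0.5}
  ]
}}

```text
clock: 13.75
tool_pos: [0.537, 0.229, 0.2094]
eef_rot: [0.096, 0.995, -0.0, -0.0]
contact_force: [-0.3, 0.9, -0.4]
opening: 0.125
finger_force: 25.0
```

```bash
python3 -c "
from h import *
rel(3.1416-2.3)"
```

```text
t 13.75 pos [0.537  0.229  0.2094] shift [-0.02 -0.12 -0.18] turn [-0.    -0.001  0.   ] F [-0.3  0.9 -0.4] op 1.1 ff 24.996239840984344
```

Call:
{"name": "send_rows", "arguments": {
  "motion": [
    {"x": 0,"y": 1.35,"z": 1.35,"rx": 0,"ry": 0,"rz": 0,"jaw": 0.5},
    {"x": 0,"y": 1.22,"z": 1.5,"rx": 0,"ry": 0,"rz": 0,"jaw": 0.5},
    {"x": 0,"y": 1.11,"z": 1.62,"rx": 0,"ry": 0,"rz": 0,"jaw": 0.5},
    {"x": 0,"y": 0.94,"z": 1.72,"rx": 0,"ry": 0,"rz": 0,"jaw": 0.5},
    {"x": 0,"y": 0.76,"z": 1.82,"rx": 0,"ry": 0,"rz": 0,"jaw": 0.5}
  ]
}}

```text
clock: 14.25
tool_pos: [0.5477, 0.2817, 0.1284]
eef_rot: [0.096, 0.995, 0.0, -0.0]
contact_force: [0.2, 0.8, -1.1]
opening: 0.126
finger_force: 25.0
```

Call:
{"name": "send_rows", "arguments": {
  "motion": [
    {"x": 0,"y": 0.58,"z": 1.9,"rx": 0,"ry": 0,"rz": 0,"jaw": 0.5},
    {"x": 0,"y": 0.38,"z": 1.9,"rx": 0,"ry": 0,"rz": 0,"jaw": 0.5},
    {"x": 0,"y": 0.15,"z": 1.6,"rx": 0,"ry": 0,"rz": 0,"jaw": 0.5},
    {"x": 0,"y": 0,"z": 0,"rx": 0,"ry": 0,"rz": 0,"jaw": 0.5},
    {"x": 0,"y": 0,"z": 0,"rx": 0,"ry": 0,"rz": 0,"jaw": 0.5}
  ]
}}

```text
clock: 14.75
tool_pos: [0.55, 0.2926, 0.0754]
eef_rot: [0.096, 0.995, 0.001, -0.0]
contact_force: [-0.3, 3.8, -2.8]
opening: 0.125
finger_force: 25.0
```

```bash
python3 -c "
from h import *
rel(0)"
```

```text
t 14.75 pos [0.55   0.2926 0.0754] shift [0.04 0.07 1.34] turn [ 0.001 -0.    -0.   ] F [-0.3  3.8 -2.8] op 1.1 ff 24.996833503246307
```

Call:
{"name": "send_rows", "arguments": {
  "motion": [
    {"x": 0,"y": 0.1,"z": 0.7,"rx": 0,"ry": 0,"rz": 0,"jaw": 0.5},
    {"x": 0,"y": 0,"z": 0.5,"rx": 0,"ry": 0,"rz": 0,"jaw": 0.5},
    {"x": 0,"y": 0,"z": 0,"rx": 0,"ry": 0,"rz": 0,"jaw": 0.5},
    {"x": 0,"y": 0,"z": 0,"rx": 0,"ry": 0,"rz": 0,"jaw": 3},
    {"x": 0,"y": 0,"z": 0,"rx": 0,"ry": 0,"rz": 0,"jaw": 5}
  ]
}}

```text
clock: 15.25
tool_pos: [0.5506, 0.291, 0.0642]
eef_rot: [0.097, 0.995, -0.001, 0.0]
contact_force: [0.0, -0.3, 0.4]
opening: 0.287
finger_force: 0.0
```

Call:
{"name": "send_rows", "arguments": {
  "motion": [
    {"x": 0,"y": 0,"z": 0,"rx": 0,"ry": 0,"rz": 0,"jaw": 5},
    {"x": 0,"y": 0,"z": -2,"rx": 0,"ry": 0,"rz": 0,"jaw": 5},
    {"x": 0,"y": 0,"z": -4,"rx": 0,"ry": 0,"rz": 0,"jaw": 5},
    {"x": 0,"y": 0,"z": -4,"rx": 0,"ry": 0,"rz": 0,"jaw": 5},
    {"x": 0,"y": 0,"z": -4,"rx": 0,"ry": 0,"rz": 0,"jaw": 5}
  ]
}}

```text
clock: 15.75
tool_pos: [0.5501, 0.2917, 0.2056]
eef_rot: [0.097, 0.995, -0.001, -0.0]
contact_force: [-0.1, 0.3, -1.0]
opening: 0.564
finger_force: 0.0
```

Call:
{"name": "send_rows", "arguments": {
  "motion": [
    {"x": 0,"y": 0,"z": -4,"rx": 0,"ry": 0,"rz": 0,"jaw": 5},
    {"x": 0,"y": 4,"z": 0,"rx": 0,"ry": 0,"rz": 0,"jaw": 5},
    {"x": 0,"y": 4,"z": 0,"rx": 0,"ry": 0,"rz": 0,"jaw": 5},
    {"x": 0,"y": 0,"z": 0,"rx": 0,"ry": 0,"rz": 0,"jaw": 5},
    {"x": 0,"y": 0,"z": 0,"rx": 0,"ry": 0,"rz": 0,"jaw": 5}
  ]
}}

```text
clock: 16.25
tool_pos: [0.565, 0.3713, 0.2437]
eef_rot: [0.096, 0.995, -0.0, -0.0]
contact_force: [0.4, -0.4, -0.4]
opening: 0.57
finger_force: 0.0
```

```bash
python3 - <<'E'
from h import *
rel(0)
s=snapshot("side");cv2.imwrite("pics/s7.png",cv2.resize(s["img"][80:320,120:420],None,fx=2.5,fy=2.5)[:,:,::-1])
r=rect(mask(s,red,(260,255,360,290)));print(r[0])
E
```

```text
t 16.25 pos [0.565  0.3713 0.2437] shift [ 1.000e-02 -7.920e+00  1.818e+01] turn [-0.001 -0.     0.001] F [ 0.4 -0.4 -0.4] op 5.02 ff 0.0
(307.0536804199219, 270.3624572753906)
```

View pics/s7.png

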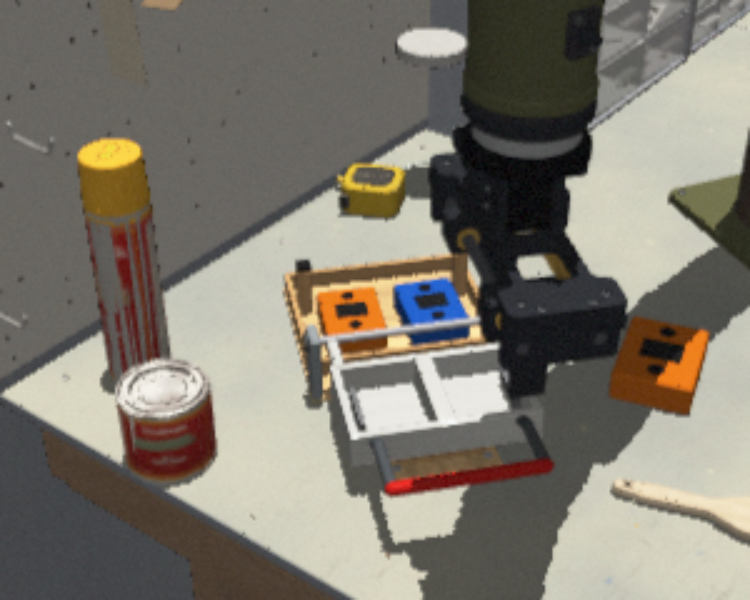

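The mould is empty and back on its rest, with the bar at its original pixel (307,270). Both castings lie flat in the tray at crop (350,315) and (430,305), and the gripper is clear.

```bash
python3 -c "
from plant import *
print(finish_job())"
```

```text
the job is handed in; nothing more can be done
None
```

The job is handed in: both castings dropped into the catch tray, the mould is back on its rest open side up, and the arm is clear; no verdict was returned.

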